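Show the underside of a milled part to the inspection camera

ROBOT

A 7-joint arm with a two-finger parallel gripper is mounted at the origin on a cart in front of the work surface, level with it; the furniture and walls round the work are solid. World frame = base frame: x ahead of the robot, y to its left, z up, the work surface at z = 0. Lengths are in m, angles in rad, forces in N, time in s.
With the tool pointing down it reaches from about 0.35 to 0.775 m from the base axis. Payload 3.1 kg.
Tool frame: the origin (TCP) lies where the fingers leave the gripper's body, on its centre line; the fingertips stand 73 mm ahead of it and the grasp point (between the pads) lies 54 mm ahead of it; z points along the fingers, y is the line along which they close (so a half turn about z gives the same grasp; the last joint's range is limited). The gripper opens to 85 mm and grips with 20 to 120 N. Pads are 22 mm wide; open, the fingers measure 114 mm over their backs; the gripper's body (76 mm by 85 mm) begins 54 mm behind the grasp point. The pads swing forward as they close: fully open they stand 13 mm farther back than shut.
Start: joints at [-1.195, 0.311, 0.014, 1.512, -0.004, 1.319, -0.027], TCP at [0.223, 0.503, 0.304] pointing down, gripper open.
Joint ranges: [-2.7, 2.7], [-0.3, 1.91], [-1.27, 1.3], [0.12, 2.57], [-1.44, 4.58], [0.2, 2.03], [-3.05, 3.05]. Speed limits (rad/s): [2.79, 2.79, 3.14, 3.14, 3.14, 3.14, 3.14].

INTERFACE

Orientations are given as [roll, pitch, yaw] about the fixed x, y, z axes, in that order (R = Rz(yaw) Ry(pitch) Rx(roll)).
In Python, from cell import bot, read_camera, get_calibration, workorder gives the robot as it stands.
- The arm moves only by the shell command python3 -m crank 'ROWS' [FORCE]. ROWS is a JSON object whose one key "steps" holds a list of rows, each an object of numbers: "tx", "ty", "tz": the shift along the tool's x, y, z in cm; "turn": the turn about the tool's z in rad; "hand": the opening, from 0 (shut) to 1 (fully open). In form: {"steps": [{"tx": .., "ty": .., "tz": .., "turn": .., "hand": ..}, ...]}. A call has 1 to 10 rows; each row is the pose to reach, as a shift and turn from the pose commanded when the call began, along the tool's axes at that moment; what a row does not reach only later rows make up. A row lasts 1/10 s, in which the tool goes at most 50 mm and 8.59 degrees, less where a joint would pass 70% of its speed; a pose out of reach is approached as far as the arm can. A call with a gripper value outside its range is refused whole. The fingers move at their own pace and stop on an object; FORCE is the grip in N (left out, the last holds). Time passes only in rows, so rows that repeat a pose let the fingers close. It gives the time, the measured TCP pose, the force, the opening and the grip force at its end, in the units of the state.
- bot.sense(): the state, without advancing time (a new reading comes with each control period).
- read_camera(name): name is "side" or "top"; returns the picture (384x512x3 uint8, blue, green, red); there is no depth.
- get_calibration(name): a dict with "fx", "fy", "cx", "cy" (pixels), "xyz" and "orientation" of the camera in the world. Camera axes: x right, y up, looking along -z (the intrinsics and any distortion apply to the point x, -y, -z); pixel columns grow to the right and rows downward; lengths in m; the calibration is good to about 2 mm. A picture is of the moment at which its call begins. get_calibration takes no time and is no camera call.
- workorder.close_job(): hands the job in; it is judged then, once.
The state is a dict: "clock": time; "joint_pos": joint angles; "dq": joint speeds; "joint_torque": joint torques, N m; "tcp_pos": TCP position; "orientation": TCP orientation; "contact_force": force on the tool from outside, world axes, zero at the start; "moment": the same for the moment, N m; "grip_width": opening from 0.0 (shut) to 1.0 (fully open); "gripper_force": force on a finger pad.
Only numpy, scipy, OpenCV 4.12 (cv2) and the standard library are available. Lean on these libraries where they do the work, as an engineer would, in place of code of your own. Each camera call takes 0.05 s, during which the arm holds its last target. There are 200 camera calls.

TASK

Swing the red clamp strap aside, leaving it open, lift the milled aluminium part out of its nest and hold it in the air in front of the tilted inspection camera: its underside squarely facing the lens, centred on it and 10 cm away, with the part's long side running along the camera's long side. Do not touch the camera or disturb the other things on the bench, and finish with the gripper still holding the part there, motionless.

Things in the scene. Friction and masses are not known exactly. Their poses are not given: they have to be found in the camera images.
- part: the milled aluminium part, a pale block 42 (x) x 60 (y) x 16 (z) mm, about 0.09 kg, with a pocket and holes in its top. Origin: centre of its underside; z points out of its top, y along its long side. It starts lying top up in the nest between end stops, 2 mm free at each end; it may be gripped across its 42 mm sides, which are open
- nest: fixed fixture: aluminium plate 110 (x) x 160 (y) x 12 mm, centred 8 mm along +y from the origin. Origin: on the bench under the pedestal's centre. Steel pedestal 34 x 56 mm, its top (the part lies on it) 32 mm above the bench. Dark stops at the part's two short ends (y = +-32 to +-38 mm, x within +-19 mm), 40 mm above the bench. Clamp post at y = +58 mm
- clamp (a joint): angle of the red swing strap about its upright post, rad: near 0 it lies over the middle of the part; it grows as the strap swings clockwise seen from above, towards the nest's -x side (roughly towards the robot); clear of the part from 1.2, end stop at 1.9. It turns level with light friction (about 1 N at the knob) and stays where it is left
- clamp_knob (a point): centre of the top face of the round black upright knob on the strap, 14 mm in diameter and 30 mm tall, 88 mm above the bench. The strap below it is 18 mm wide and 8 mm thick, its underside 49.5 and its top 57.5 mm above the bench, 1.5 mm clear of the part
- clamp_pivot (a point): point on the strap's pivot axis (vertical), at the height of the knob's top; 58 mm from the knob
- camera_stand: fixed stand of the inspection camera: steel base 100 x 110 x 10 mm with two side cheeks up to 95 mm above the bench. Origin: centre of its base on the bench
- lens_head: camera head: black housing 44 (x) x 78 (y) x 46 mm, round ring light 60 mm across on top, highest point about 130 mm above the bench. Origin: centre of the lens's front face, 120 mm above the bench; z points out of the lens along its line of sight, leaning 0.35 rad from vertical, roughly towards the robot; y runs level along the housing's long side
- oil_bottle: bystander: small upright oil bottle with red spout, 44 x 44 x 145 mm, origin under its centre
- chip_brush: bystander: lying chip brush, 39 x 175 x 10 mm
- paste_tin: bystander: round green and white tin, 66 mm across, 26 mm high, origin under its centre
- collet_nut: bystander: steel collet nut, 24 x 27 x 19 mm, origin under its centre
- hex_key_0: bystander: lying black hex key, 32 x 82 x 5 mm
- stock_brass: bystander: lying brass bar, 16 x 70 x 16 mm
There are look-alikes about, which are no part of the job. Several things have the shape of the part; the one meant has the colours described above.

How it is judged:
On the way, in this order (a step that is already met when the one before it is completed fails the run):
1. the strap is swung clear of the part, which still lies in its nest (value of joint clamp above 1.2 rad and distance of part from where it was at the start of the episode below 0.012 m), for 0.2 s.
2. the part is lifted clear of the nest in the gripper (z of part in the frame of nest above 0.07 m and contact force between part and the fingers above 1 N and contact force between part and nest below 0.1 N), for 0.1 s.
At the end, for the whole second after the job is handed in: Held still by the fingers alone: underside centre 100 mm (+-17) out from the lens along its line of sight, within 15 mm of it in x and y; underside facing the lens, square within 0.16 rad; long sides parallel within 0.2 rad, either way round; strap still open (over 1.0 rad) (z of part in the frame of lens_head between 0.083 and 0.117 m and x of part in the frame of lens_head between -0.015 and 0.015 m and y of part in the frame of lens_head between -0.015 and 0.015 m and angle between the z axis of part and the z axis of lens_head, either way round below 0.16 rad and angle between the y axis of part and the y axis of lens_head, either way round below 0.2 rad and angle between part's own z axis and vertical below 1 rad and contact force between part and the fingers above 1 N and contact force between part and camera_stand below 0.1 N and linear speed of part below 0.02 m/s and angular speed of part below 0.15 rad/s and value of joint clamp above 1 rad); the arm keeps its last pose, push and grip.
It fails at once if the camera or its stand is touched by the robot or the part (contact force between any of the arm, the fingers, part and camera_stand above 0.5 N).
It fails at once if another thing on the bench is moved by more than 20 mm (distance of any of oil_bottle, chip_brush, paste_tin, collet_nut, hex_key_0, stock_brass from where it was at the start of the episode above 0.02 m).
It also fails if it takes over 48 s, if anything falls off the work surface, if the arm or the gripper's body presses on something with over 40 N, if the wrist force passes 120 N, or if a joint passes its speed limit or range.

## Working session

There is one attempt and no reset: what is moved stays moved. The work goes in short steps, Python scripts to look and compute and a shell command to move; the robot and the scene stay as the last step left them, time stands still between calls to the robot, and variables do not carry over. Pictures are saved under pics/ and viewed, at most 10 in all, crops included, and the job is handed in when it is done.

```bash
mkdir -p pics; ls; python3 - <<'E'
from cell import bot, read_camera, get_calibration
import cv2
for n in("side","top"):
    cv2.imwrite(f"pics/{n}0.png",read_camera(n)); print(n,get_calibration(n))
print(bot.sense())
E
```

```text
pics
side {'fx': 410.58324819747605, 'fy': 410.58324819747605, 'cx': 253.5686897339794, 'cy': 202.36280574463194, 'xyz': array([0.41224237, 1.2216749 , 0.61362023]), 'orientation': array([ 1.16310976, -0.00351934, -3.07136772])}
top {'fx': 350.3905145704235, 'fy': 350.3905145704235, 'cx': 253.3403619168233, 'cy': 189.60106968764532, 'xyz': array([0.3846017 , 0.06933223, 1.21229784]), 'orientation': array([ 0.0924901 ,  0.01035784, -1.59814243])}
{'clock': 0.1, 'joint_pos': array([-1.19466933,  0.31164629,  0.01398007,  1.51291501, -0.00443102,
        1.31920852, -0.02720818]), 'dq': array([ 0.0009052 , -0.00248159,  0.00031135, -0.00044509,  0.00119351,
       -0.00012059,  0.00090809]), 'joint_torque': array([ 5.07719760e-04, -3.80855548e+01,  1.46757136e-01, -2.31240499e+01,
        1.23900778e-02,  8.17035965e-03, -1.18367822e-05]), 'tcp_pos': array([0.22293745, 0.50223347, 0.30292178]), 'orientation': array([-3.13944712e+00,  5.57711808e-05,  2.72383853e+00]), 'contact_force': array([-0.73735738,  0.34574446, -0.7763277 ]), 'moment': array([-0.01119977,  0.02188683, -0.04055974]), 'gripper_force': 0.0, 'grip_width': 1.0041915959017407}
```

View pics/top0.png

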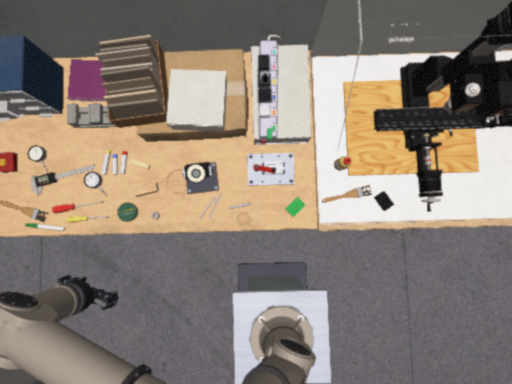

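View pics/side0.png

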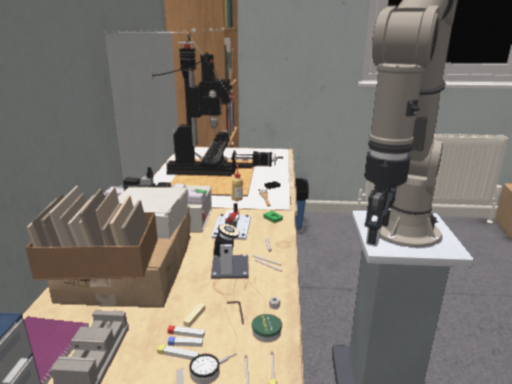

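The top view shows the nest with its red strap near (270,168), the camera stand near (200,177) with a ring at (196,173), the paste tin at (128,211), the nut at (155,215) and the bottle at (343,162). In the side view the nest is at (233,225) and the camera at (230,255). Next I'll take enlarged crops.

```bash
cat > h.py <<'E'
import numpy as np, cv2
from scipy.spatial.transform import Rotation as R
from cell import bot, read_camera, get_calibration
def cam(n):
    c=get_calibration(n); return c, R.from_euler('xyz',c['orientation']).as_matrix(), np.array(c['xyz'])
def ray(n,u,v):
    c,M,p=cam(n); d=M@np.array([(u-c['cx'])/c['fx'],-(v-c['cy'])/c['fy'],-1]); return p,d
def onz(n,u,v,z):
    p,d=ray(n,u,v); return p+d*(z-p[2])/d[2]
def proj(n,P):
    c,M,p=cam(n); q=M.T@(np.array(P)-p); return np.array([c['cx']+c['fx']*q[0]/-q[2], c['cy']-c['fy']*q[1]/-q[2]])
def tri(a,b):
    (p,d),(q,e)=ray("top",*a),ray("side",*b)
    s=np.linalg.lstsq(np.c_[d,-e],q-p,rcond=None)[0]; A,B=p+d*s[0],q+e*s[1]
    return (A+B)/2,np.linalg.norm(A-B)
E
python3 - <<'E'
import cv2,numpy as np
t=cv2.imread('pics/top0.png');s=cv2.imread('pics/side0.png')
f=lambda i,x,y,w,h,k:cv2.resize(i[y:y+h,x:x+w],None,fx=k,fy=k,interpolation=cv2.INTER_CUBIC)
a=f(t,240,145,60,45,6.6667);b=f(t,175,150,60,45,6.6667)
c=f(s,205,195,60,45,6.6667);d=f(s,200,235,60,45,6.6667)
cv2.imwrite('pics/crop.png',np.vstack([np.hstack([a,b]),np.hstack([c,d])]))
E
```

```text
(no output)
```

View pics/crop.png

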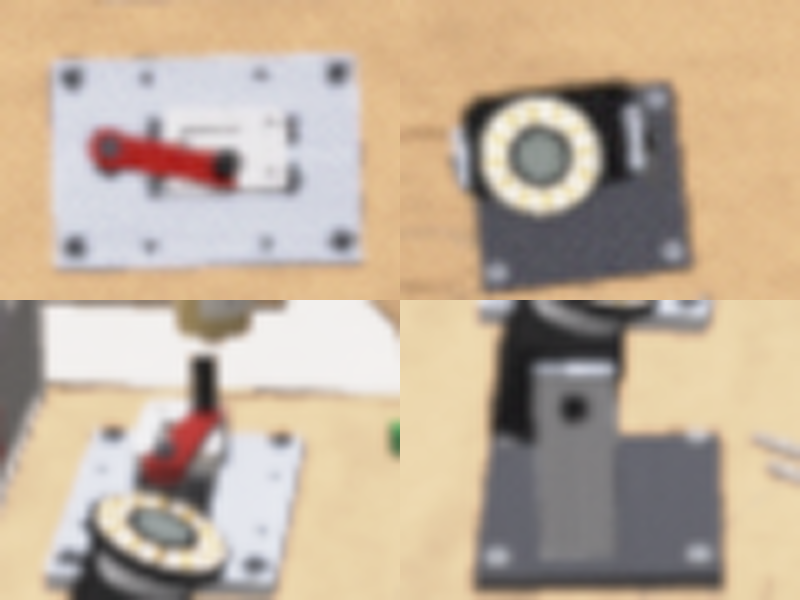

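The crops confirm the target. The pale part at top px (273,167) sits in the nest under the red strap, with the knob at about (274,168) and the pivot at about (256,167). The green block at (295,207), the black block at (384,201) and the grey vice-like thing are the wrong colour or not in the nest. The lens centre is at top px (255.5−, 173) and side px (229,229). Computing positions now.

```bash
python3 - <<'E'
from h import *
np.set_printoptions(precision=4,suppress=True)
k=20/3
g=lambda x,y,ox,oy:((x+.5)/k-.5+ox,(y+.5)/k-.5+oy)
t=cv2.imread('pics/top0.png')
# plate by mask
hsv=cv2.cvtColor(t,cv2.COLOR_BGR2HSV)
sub=lambda m,x,y,w,h:(lambda o:(o.__setitem__((slice(y,y+h),slice(x,x+w)),m[y:y+h,x:x+w]),o)[1])(np.zeros_like(m))
m=sub(((t[...,0].astype(int)-t[...,2])>-15).astype(np.uint8)*255,242,148,58,42)
c=max(cv2.findContours(m,0,2)[0],key=cv2.contourArea); r=cv2.minAreaRect(c); print('plate rect',r)
P=[onz('top',*q,.012)[:2] for q in cv2.boxPoints(r)]; P=np.array(P); print(P,P.mean(0),[np.linalg.norm(P[i]-P[i-1]) for i in range(4)])
H=np.array([onz('top',*g(x,y,240,145),.012)[:2] for x,y in((52,60),(357,57),(362,265),(55,268))]); print('hand plate',H,H.mean(0))
e=(H[0]+H[3]-H[1]-H[2]);print('plate +y dir yaw',np.arctan2(e[1],e[0])-np.pi/2)
part=np.array([onz('top',*g(x,y,240,145),.048)[:2] for x,y in((163,107),(288,107),(290,190),(163,192))]);print('part',part,part.mean(0))
print('knob',tri(g(228,158,240,145),g(203,57,205,195)),onz('top',*g(228,158,240,145),.088))
print('pivot z.06',onz('top',*g(108,148,240,145),.06))
print('lens',tri(g(540,157,175,150),g(162,226,205,195)),onz('top',*g(540,157,175,150),.12))
B=[onz('top',*g(x,y,175,150),.012)[:2] for x,y in((657,97),(672,250),(497,270))];print('bolts',B)
for a,b in((B[0],B[1]),(B[2],B[1])):
  d=b-a;print(np.arctan2(d[1],d[0]),np.linalg.norm(d))
print(cam('top')[2])
# ring by mask
m=sub(cv2.inRange(t,(150,180,180),(255,255,255)),183,160,26,26)
for c in cv2.findContours(m,0,2)[0]: print(cv2.contourArea(c),cv2.minEnclosingCircle(c),cv2.fitEllipse(c) if len(c)>5 else '')
E
```

```text
plate rect ((270.5, 168.5), (31.0, 45.0), 90.0)
[[ 0.6244  0.0938]
 [ 0.6198 -0.0623]
 [ 0.5117 -0.0583]
 [ 0.5161  0.0966]] [0.568  0.0174] [np.float64(0.10833919078002464), np.float64(0.15618481670607767), np.float64(0.10819755244305039), np.float64(0.15490229672964523)]
hand plate [[ 0.6225  0.096 ]
 [ 0.6194 -0.0628]
 [ 0.5105 -0.0612]
 [ 0.5135  0.0973]] [0.5665 0.0173]
plate +y dir yaw -0.01902376491037394
part [[ 0.5897  0.0399]
 [ 0.5878 -0.0231]
 [ 0.5456 -0.0226]
 [ 0.5465  0.0412]] [0.5674 0.0088]
knob (array([0.5565, 0.0098, 0.0844]), np.float64(0.0014136164745821365)) [0.5566 0.0101 0.088 ]
pivot z.06 [0.5677 0.0682 0.06  ]
lens (array([0.5607, 0.07  , 0.0215]), np.float64(0.017608940231382878)) [0.538  0.0694 0.12  ]
bolts [array([0.5828, 0.0078]), array([0.5028, 0.0027]), array([0.495 , 0.0933])]
-3.077511302264376 0.08018526791830871
-1.4848206057351265 0.09090183199445477
[0.3846 0.0693 1.2123]
1.0 ((183.5, 171.5), 1.581238865852356) 
199.0 ((195.57546997070312, 172.85848999023438), 8.501615524291992) ((195.4717559814453, 172.8262176513672), (15.7927827835083, 16.63467025756836), 114.36386108398438)
```

```bash
python3 - <<'E'
from h import *
np.set_printoptions(precision=4,suppress=True)
k=20/3
g=lambda x,y,ox,oy:((x+.5)/k-.5+ox,(y+.5)/k-.5+oy)
L=g(140,156,175,150)
print('lens',L,tri(L,g(162,226,205,195)),onz('top',*L,.12), onz('top',195.5,172.85,.12))
B=[onz('top',*g(x,y,175,150),.012)[:2] for x,y in((257,97),(272,250),(97,270))];print('bolts',B,(B[0]+B[2])/2)
for a,b in((B[0],B[1]),(B[2],B[1])):
  d=b-a;print(np.arctan2(d[1],d[0]),np.linalg.norm(d))
# base corners
C=[onz('top',*g(x,y,175,150),.01)[:2] for x,y in((275,83),(292,268),(83,292))]
for a,b in((C[0],C[1]),(C[2],C[1])):
  d=b-a;print('base',np.arctan2(d[1],d[0]),np.linalg.norm(d))
print((C[0]+C[2])/2)
E
```

```text
lens (195.575, 172.975) (array([0.5439, 0.2585, 0.1192]), np.float64(0.0002853038295041653)) [0.5439 0.2583 0.12  ] [0.5443 0.2586 0.12  ]
bolts [array([0.5889, 0.2157]), array([0.5087, 0.2093]), array([0.5009, 0.3   ])] [0.5449 0.2579]
-3.0616747470937478 0.08045748229223751
-1.484816759827645 0.09106099785423145
base -3.068458183697756 0.09735401432440027
base -1.4842758219162089 0.1088519554835213
[0.5431 0.2571]
```

```bash
cat > go.py <<'E'
import sys
from h import *
# usage: go.py x y z yaw -> rows units from the present pose
x,y,z,yaw=map(float,sys.argv[1:5]); s=bot.sense()
M=R.from_euler('xyz',s['orientation']).as_matrix()
d=M.T@(np.array([x,y,z])-s['tcp_pos'])*100
t=(s['orientation'][2]-yaw+np.pi)%(2*np.pi)-np.pi
print('clk',round(s['clock'],2),'tcp',s['tcp_pos'].round(4),s['orientation'].round(3),'q7',s['joint_pos'][6].round(2),'F',s['contact_force'].round(1),'w',round(float(s['grip_width']),3))
print('tx %.2f ty %.2f tz %.2f turn %.3f'%(*d,t))
E
python3 go.py 0.5565 0.010 0.21 0.785; python3 -m crank 2>&1 | head
```

```text
clk 0.1 tcp [0.2229 0.5022 0.3029] [-3.139  0.     2.724] q7 -0.03 F [-0.7  0.3 -0.8] w 1.004
tx -50.46 ty -31.44 tz 9.36 turn 1.939
invalid input
```

```bash
python3 -m crank '{"steps":[{"tx":-50.5,"ty":-31.4,"tz":0,"turn":1.94,"hand":0.31},{"tx":-50.5,"ty":-31.4,"tz":0,"turn":1.94,"hand":0.31},{"tx":-50.5,"ty":-31.4,"tz":0,"turn":1.94,"hand":0.31},{"tx":-50.5,"ty":-31.4,"tz":0,"turn":1.94,"hand":0.31},{"tx":-50.5,"ty":-31.4,"tz":0,"turn":1.94,"hand":0.31},{"tx":-50.5,"ty":-31.4,"tz":0,"turn":1.94,"hand":0.31},{"tx":-50.5,"ty":-31.4,"tz":0,"turn":1.94,"hand":0.31},{"tx":-50.5,"ty":-31.4,"tz":0,"turn":1.94,"hand":0.31},{"tx":-50.5,"ty":-31.4,"tz":0,"turn":1.94,"hand":0.31},{"tx":-50.5,"ty":-31.4,"tz":0,"turn":1.94,"hand":0.31}]}' 30; python3 go.py 0.5565 0.010 0.21 0.785
```

```text
clock: 1.1
tcp_pos: [0.5046, 0.0875, 0.3037]
orientation: [-3.141, -0.0, 1.218]
contact_force: [-0.1, 1.0, 0.6]
grip_width: 0.312
gripper_force: 0.0
clk 1.1 tcp [0.5046 0.0875 0.3037] [-3.141 -0.     1.218] q7 -0.43 F [-0.1  1.   0.6] w 0.312
tx -5.48 ty 7.55 tz 9.37 turn 0.433
```

```bash
python3 -m crank '{"steps":[{"tx":0,"ty":0,"tz":0,"turn":0,"hand":0.31},{"tx":0,"ty":0,"tz":0,"turn":0,"hand":0.31},{"tx":0,"ty":0,"tz":0,"turn":0,"hand":0.31}]}' >/dev/null; python3 go.py 0.5565 0.010 0.21 0.785
```

```text
clk 1.4 tcp [0.5035 0.0905 0.3034] [-3.14  -0.     1.226] q7 -0.43 F [-0.3  1.2  0.1] w 0.309
tx -5.79 ty 7.73 tz 9.32 turn 0.441
```

```bash
python3 -m crank '{"steps":[{"tx":-5.8,"ty":7.7,"tz":5,"turn":0.44,"hand":0.31},{"tx":-5.8,"ty":7.7,"tz":9.3,"turn":0.44,"hand":0.31},{"tx":-5.8,"ty":7.7,"tz":9.3,"turn":0.44,"hand":0.31},{"tx":-5.8,"ty":7.7,"tz":9.3,"turn":0.44,"hand":0.31},{"tx":-5.8,"ty":7.7,"tz":9.3,"turn":0.44,"hand":0.31},{"tx":-5.8,"ty":7.7,"tz":9.3,"turn":0.44,"hand":0.31}]}' >/dev/null; python3 go.py 0.5565 0.010 0.138 0.785
```

```text
clk 2.0 tcp [0.5572 0.011  0.2121] [-3.141e+00 -3.000e-03  7.890e-01] q7 -0.59 F [ 0.6 -0.4  1. ] w 0.313
tx -0.14 ty 0.02 tz 7.41 turn 0.004
```

```bash
python3 -m crank '{"steps":[{"tx":-0.1,"ty":0,"tz":2,"turn":0,"hand":0.31},{"tx":-0.1,"ty":0,"tz":4,"turn":0,"hand":0.31},{"tx":-0.1,"ty":0,"tz":6,"turn":0,"hand":0.31},{"tx":-0.1,"ty":0,"tz":7.2,"turn":0,"hand":0.31},{"tx":-0.1,"ty":0,"tz":7.2,"turn":0,"hand":0.31}]}' >/dev/null; python3 go.py 0.5565 0.010 0.138 0.785
python3 - <<'E'
from h import *
f=lambda i,x,y,w,h,k:cv2.resize(i[y:y+h,x:x+w],None,fx=k,fy=k,interpolation=cv2.INTER_CUBIC)
cv2.imwrite('pics/knob.png',np.hstack([f(read_camera('top'),230,130,80,80,5),f(read_camera('side'),195,160,80,80,5)]))
E
```

```text
clk 2.5 tcp [0.5554 0.0094 0.1384] [-3.14   0.     0.787] q7 -0.55 F [-0.5  0.8 -0.5] w 0.311
tx 0.12 ty 0.03 tz 0.04 turn 0.002
```

View pics/knob.png

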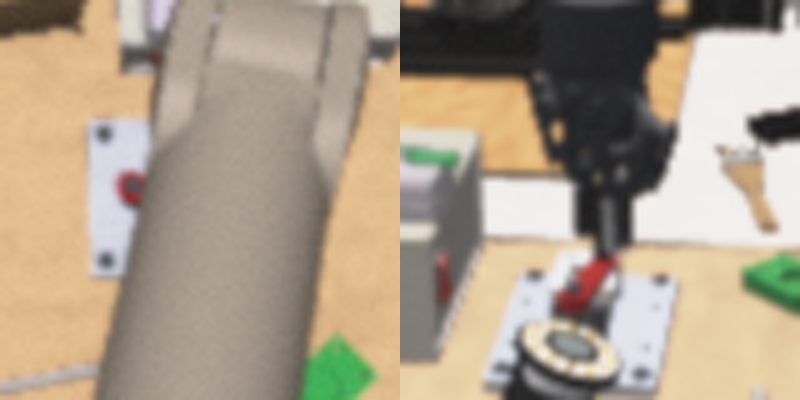

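Side view: the fingers straddle the black knob above the red strap and there is no contact force. Swinging along the arc.

```bash
python3 -m crank '{"steps":[{"tx":-0.4,"ty":-0.7,"tz":0,"turn":0,"hand":0.31},{"tx":-0.65,"ty":-1.35,"tz":0,"turn":0,"hand":0.31},{"tx":-1.0,"ty":-2.75,"tz":0,"turn":0,"hand":0.31},{"tx":-0.9,"ty":-4.2,"tz":0,"turn":0,"hand":0.31},{"tx":-0.5,"ty":-5.6,"tz":0,"turn":0,"hand":0.31},{"tx":0.25,"ty":-6.85,"tz":0,"turn":0,"hand":0.31},{"tx":1.25,"ty":-7.85,"tz":0,"turn":0,"hand":0.31},{"tx":1.25,"ty":-7.85,"tz":0,"turn":0,"hand":0.31},{"tx":1.25,"ty":-7.85,"tz":0,"turn":0,"hand":0.31}]}'; python3 go.py 0.51 0.0745 0.138 0.785
```

```text
clock: 3.5
tcp_pos: [0.5096, 0.0734, 0.1389]
orientation: [-3.141, -0.0, 0.786]
contact_force: [-0.4, -0.8, 0.1]
grip_width: 0.314
gripper_force: 0.0
clk 3.5 tcp [0.5096 0.0734 0.1389] [-3.141 -0.     0.786] q7 -0.69 F [-0.4 -0.8  0.1] w 0.314
tx 0.11 ty -0.05 tz 0.09 turn 0.001
```

```bash
python3 -m crank '{"steps":[{"tx":0,"ty":0,"tz":-3,"turn":0,"hand":0.31},{"tx":0,"ty":0,"tz":-7,"turn":0,"hand":0.31},{"tx":0,"ty":0,"tz":-12,"turn":0,"hand":0.31},{"tx":0,"ty":0,"tz":-12,"turn":0,"hand":1},{"tx":0,"ty":0,"tz":-12,"turn":0,"hand":1}]}'; python3 go.py 0.5674 0.0090 0.16 1.552
python3 - <<'E'
from h import *
f=lambda i,x,y,w,h,k:cv2.resize(i[y:y+h,x:x+w],None,fx=k,fy=k,interpolation=cv2.INTER_CUBIC)
cv2.imwrite('pics/swung.png',np.hstack([f(read_camera('top'),230,130,80,80,5),f(read_camera('side'),195,180,80,80,5)]))
E
```

```text
clock: 4.0
tcp_pos: [0.5104, 0.0715, 0.2603]
orientation: [3.14, -0.003, 0.783]
contact_force: [-0.9, 0.1, -0.3]
grip_width: 0.641
gripper_force: 0.0
clk 4.0 tcp [0.5104 0.0715 0.2603] [ 3.14e+00 -3.00e-03  7.83e-01] q7 -0.78 F [-0.9  0.1 -0.3] w 0.641
tx -0.40 ty 8.44 tz 10.04 turn -0.769
```

View pics/swung.png

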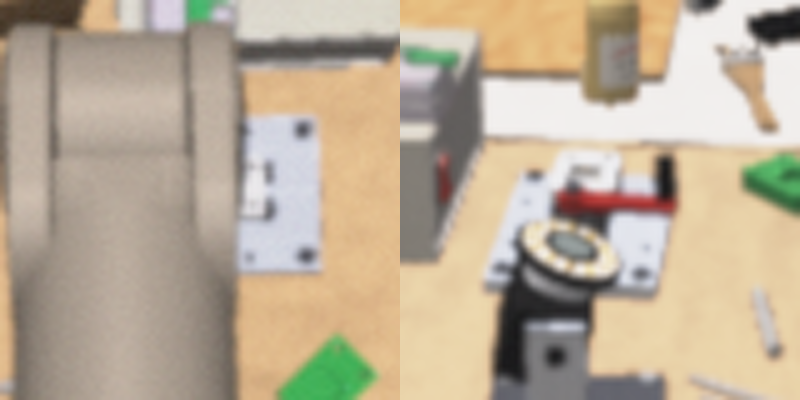

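The side view shows the red strap swung towards the robot, with the knob at (230+, 213) well clear of the pale part, which is still in the nest. Moving over the part.

```bash
python3 -m crank '{"steps":[{"tx":-0.4,"ty":8.4,"tz":0,"turn":-0.77,"hand":0.8},{"tx":-0.4,"ty":8.4,"tz":0,"turn":-0.77,"hand":0.8},{"tx":-0.4,"ty":8.4,"tz":0,"turn":-0.77,"hand":0.8},{"tx":-0.4,"ty":8.4,"tz":4,"turn":-0.77,"hand":0.8},{"tx":-0.4,"ty":8.4,"tz":8,"turn":-0.77,"hand":0.8},{"tx":-0.4,"ty":8.4,"tz":10,"turn":-0.77,"hand":0.8},{"tx":-0.4,"ty":8.4,"tz":10,"turn":-0.77,"hand":0.8},{"tx":-0.4,"ty":8.4,"tz":10,"turn":-0.77,"hand":0.8}]}' 40 >/dev/null; python3 go.py 0.5674 0.0090 0.09 1.552
```

```text
clk 4.9 tcp [0.5655 0.0095 0.158 ] [-3.139e+00  1.000e-03  1.552e+00] q7 0.15 F [ 0.9  0.3 -0.1] w 0.803
tx -0.05 ty 0.21 tz 6.80 turn 0.000
```

```bash
python3 -m crank '{"steps":[{"tx":0,"ty":0.15,"tz":2,"turn":0,"hand":0.8},{"tx":0,"ty":0.15,"tz":4,"turn":0,"hand":0.8},{"tx":0,"ty":0.15,"tz":6,"turn":0,"hand":0.8},{"tx":0,"ty":0.15,"tz":6.8,"turn":0,"hand":0.8},{"tx":0,"ty":0.15,"tz":6.8,"turn":0,"hand":0.8},{"tx":0,"ty":0.15,"tz":6.8,"turn":0,"hand":0.4},{"tx":0,"ty":0.15,"tz":6.8,"turn":0,"hand":0.4},{"tx":0,"ty":0.15,"tz":6.8,"turn":0,"hand":0.4},{"tx":0,"ty":0.15,"tz":6.8,"turn":0,"hand":0.4}]}' 40; python3 go.py 0.5674 0.0090 0.19 1.552
```

```text
clock: 5.8
tcp_pos: [0.5688, 0.0097, 0.0926]
orientation: [3.138, -0.0, 1.554]
contact_force: [-0.2, 0.6, 6.0]
grip_width: 0.485
gripper_force: 42.3
clk 5.8 tcp [0.5688 0.0097 0.0926] [ 3.138 -0.     1.554] q7 0.19 F [-0.2  0.6  6. ] w 0.485
tx -0.07 ty -0.11 tz -9.74 turn 0.002
```

The grip works, but it is too low to set the part down on the bench. I'll regrip 14 mm higher, then lift.

```bash
python3 -m crank '{"steps":[{"tx":0,"ty":0,"tz":0,"turn":0,"hand":0.65},{"tx":0,"ty":0,"tz":0,"turn":0,"hand":0.65},{"tx":0,"ty":0,"tz":-1.4,"turn":0,"hand":0.65},{"tx":0,"ty":0,"tz":-1.4,"turn":0,"hand":0.65},{"tx":0,"ty":0,"tz":-1.4,"turn":0,"hand":0.4},{"tx":0,"ty":0,"tz":-1.4,"turn":0,"hand":0.4},{"tx":0,"ty":0,"tz":-1.4,"turn":0,"hand":0.4},{"tx":0,"ty":0,"tz":-1.4,"turn":0,"hand":0.4}]}' 40; python3 -m crank '{"steps":[{"tx":0,"ty":0,"tz":-2,"turn":0,"hand":0.4},{"tx":0,"ty":0,"tz":-4,"turn":0,"hand":0.4},{"tx":0,"ty":0,"tz":-6,"turn":0,"hand":0.4},{"tx":0,"ty":0,"tz":-8,"turn":0,"hand":0.4},{"tx":0,"ty":0,"tz":-8,"turn":0,"hand":0.4},{"tx":0,"ty":0,"tz":-8,"turn":0,"hand":0.4}]}'; python3 go.py 0.44 -0.005 0.19 1.552
python3 - <<'E'
from h import *
f=lambda i,x,y,w,h,k:cv2.resize(i[y:y+h,x:x+w],None,fx=k,fy=k,interpolation=cv2.INTER_CUBIC)
cv2.imwrite('pics/lift.png',np.hstack([f(cv2.imread('pics/top0.png'),225,150,80,80,5),f(read_camera('side'),205,160,80,80,5)]))
for n,u,v in(('brass',240,206),('tweez',210,207),('green',295,207),('knot',245,218)): print(n,onz('top',u,v,.0).round(3))
E
```

```text
clock: 6.6
tcp_pos: [0.5683, 0.0098, 0.1059]
orientation: [3.14, -0.0, 1.554]
contact_force: [0.9, -0.4, 5.5]
grip_width: 0.482
gripper_force: 42.3
clock: 7.2
tcp_pos: [0.5671, 0.0099, 0.1841]
orientation: [-3.141, -0.0, 1.554]
contact_force: [-0.2, 0.3, -1.8]
grip_width: 0.478
gripper_force: 41.6
clk 7.2 tcp [0.5671 0.0099 0.1841] [-3.141 -0.     1.554] q7 0.14 F [-0.2  0.3 -1.8] w 0.478
tx -1.70 ty -12.68 tz -0.58 turn 0.002
brass [0.442 0.127 0.   ]
tweez [0.441 0.231 0.   ]
green [ 0.433 -0.063  0.   ]
knot [0.4  0.11 0.  ]
```

View pics/lift.png

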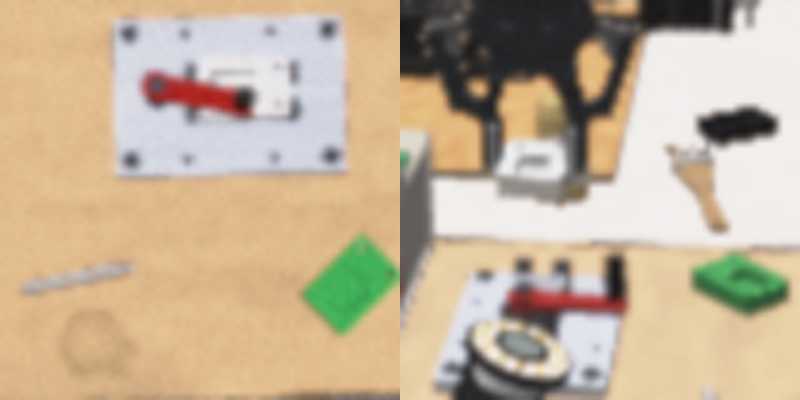

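Pale part in the gripper (side crop, 530,165), strap open below, nest empty. The tool cannot be tilted with these moves, so I'll set the part on free bench in front of the nest and regrip it across its ends. Then I'll pivot it in the pads on the plate's 12 mm front edge.

```bash
python3 -m crank '{"steps":[{"tx":1.8,"ty":-4,"tz":0,"turn":0,"hand":0.4},{"tx":1.8,"ty":-8,"tz":0,"turn":0,"hand":0.4},{"tx":1.8,"ty":-12.2,"tz":0,"turn":0,"hand":0.4},{"tx":1.8,"ty":-12.2,"tz":4,"turn":0,"hand":0.4},{"tx":1.8,"ty":-12.2,"tz":7,"turn":0,"hand":0.4},{"tx":1.8,"ty":-12.2,"tz":9,"turn":0,"hand":0.4},{"tx":1.8,"ty":-12.2,"tz":9.5,"turn":0,"hand":0.4},{"tx":1.8,"ty":-12.2,"tz":9.5,"turn":0,"hand":0.4}]}' >/dev/null; python3 go.py 0.445 0.03 0.0755 1.552
```

```text
clk 8.05 tcp [0.4446 0.0296 0.0886] [-3.138e+00  1.000e-03  1.554e+00] q7 0.11 F [ 0.   0.  -1.4] w 0.479
tx 0.04 ty 0.04 tz 1.31 turn 0.002
```

```bash
python3 -m crank '{"steps":[{"tx":0,"ty":0,"tz":0.7,"turn":0,"hand":0.4},{"tx":0,"ty":0,"tz":1.3,"turn":0,"hand":0.4},{"tx":0,"ty":0,"tz":1.3,"turn":0,"hand":0.4},{"tx":0,"ty":0,"tz":1.3,"turn":0,"hand":0.7},{"tx":0,"ty":0,"tz":1.3,"turn":0,"hand":0.7},{"tx":0,"ty":0,"tz":-2,"turn":0,"hand":0.7},{"tx":0,"ty":0,"tz":-5,"turn":0,"hand":0.85},{"tx":0,"ty":0,"tz":-5,"turn":0,"hand":0.85},{"tx":0,"ty":0,"tz":-5,"turn":0,"hand":0.85}]}'; python3 go.py 0.4446 0.0296 0.138 -0.019
python3 - <<'E'
from h import *
t=read_camera('side');cv2.imwrite('pics/x.png',t)
m=cv2.inRange(t,(150,150,150),(255,255,255))
o=np.zeros_like(m);c=proj('side',(.4446,.0296,.016)).astype(int);print('expect',c)
a,b=c;o[b-14:b+14,a-16:a+16]=m[b-14:b+14,a-16:a+16]
for k in cv2.findContours(o,0,2)[0]:
    if cv2.contourArea(k)>20: M=cv2.moments(k);u=(M['m10']/M['m00'],M['m01']/M['m00']);print(cv2.contourArea(k),u,onz('side',*u,.014).round(4),cv2.minAreaRect(k))
cv2.imwrite('pics/bench.png',cv2.resize(t[b-35:b+35,a-40:a+40],None,fx=7,fy=7,interpolation=cv2.INTER_CUBIC))
E
```

```text
clock: 8.95
tcp_pos: [0.4465, 0.03, 0.1408]
orientation: [3.139, -0.001, 1.554]
contact_force: [0.9, 0.7, -0.3]
grip_width: 0.852
gripper_force: 0.0
clk 8.95 tcp [0.4465 0.03   0.1408] [ 3.139e+00 -1.000e-03  1.554e+00] q7 0.06 F [ 0.9  0.7 -0.3] w 0.852
tx -0.05 ty -0.19 tz 0.28 turn 1.573
expect [268 225]
637.0 (265.87598116169545, 226.9824699110413) [0.4538 0.0338 0.014 ] ((267.5, 224.5), (27.0, 31.0), 90.0)
```

View pics/bench.png

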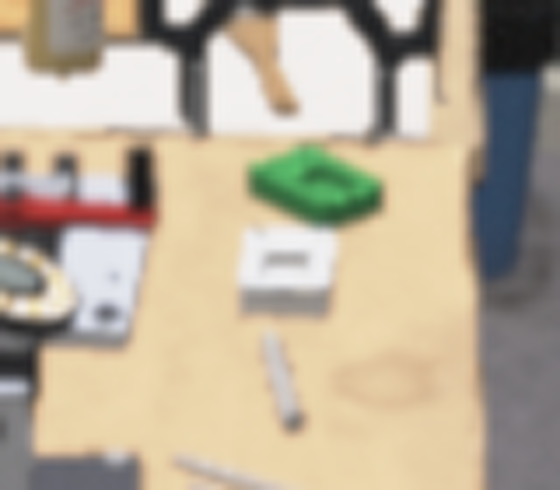

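The part lies flat at side crop (288,265) between the green block and the brass bar. Computing its centre and the gap to the bar.

```bash
python3 - <<'E'
from h import *
g=lambda x,y:((x+.5)/7-.5+228,(y+.5)/7-.5+190)
C=np.array([onz('side',*g(x,y),.016)[:2] for x,y in((247,229),(334,229),(332,291),(240,291))]);print(C.round(4),C.mean(0))
print('brass tip',onz('side',*g(268,330),.01).round(3),'green near',onz('side',*g(320,222),.005).round(3),onz('side',*g(318,206),.016).round(3))
E
```

```text
[[0.465  0.0042]
 [0.4241 0.0011]
 [0.4236 0.0647]
 [0.465  0.0679]] [0.44445602 0.03445596]
brass tip [0.451 0.093 0.01 ] green near [ 0.431 -0.029  0.005] [ 0.432 -0.023  0.016]
```

```bash
python3 -m crank '{"steps":[{"tx":0.2,"ty":-0.2,"tz":0,"turn":1.573,"hand":0.84},{"tx":0.2,"ty":-0.2,"tz":0,"turn":1.573,"hand":0.84},{"tx":0.2,"ty":-0.2,"tz":0,"turn":1.573,"hand":0.84},{"tx":0.2,"ty":-0.2,"tz":0,"turn":1.573,"hand":0.84},{"tx":0.2,"ty":-0.2,"tz":0,"turn":1.573,"hand":0.84},{"tx":0.2,"ty":-0.2,"tz":0,"turn":1.573,"hand":0.84},{"tx":0.2,"ty":-0.2,"tz":0,"turn":1.573,"hand":0.84},{"tx":0.2,"ty":-0.2,"tz":0,"turn":1.573,"hand":0.84},{"tx":0.2,"ty":-0.2,"tz":0,"turn":1.573,"hand":0.84},{"tx":0.2,"ty":-0.2,"tz":0,"turn":1.573,"hand":0.84}]}'>/dev/null;  python3 -m crank '{"steps":[{"tx":0,"ty":0,"tz":0,"turn":0.08,"hand":0.84},{"tx":0,"ty":0,"tz":0,"turn":0.08,"hand":0.84},{"tx":0,"ty":0,"tz":0,"turn":0.08,"hand":0.84}]}'>/dev/null; python3 go.py 0.4446 0.032 0.072 -0.019
```

```text
clk 10.3 tcp [0.4432 0.0319 0.1391] [ 3.141e+00  2.000e-03 -2.400e-02] q7 -1.37 F [-0.4 -0.5  0.7] w 0.837
tx 0.15 ty -0.02 tz 6.71 turn -0.005
```

```bash
python3 -m crank '{"steps":[{"tx":0.1,"ty":0,"tz":2.5,"turn":0,"hand":0.84},{"tx":0.1,"ty":0,"tz":4.5,"turn":0,"hand":0.84},{"tx":0.1,"ty":0,"tz":6,"turn":0,"hand":0.84},{"tx":0.1,"ty":0,"tz":6.6,"turn":0,"hand":0.84},{"tx":0.1,"ty":0,"tz":6.6,"turn":0,"hand":0.84},{"tx":0.1,"ty":0,"tz":6.6,"turn":0,"hand":0.55},{"tx":0.1,"ty":0,"tz":6.6,"turn":0,"hand":0.55},{"tx":0.1,"ty":0,"tz":6.6,"turn":0,"hand":0.55},{"tx":0.1,"ty":0,"tz":6.6,"turn":0,"hand":0.55},{"tx":0.1,"ty":0,"tz":6.6,"turn":0,"hand":0.55}]}' 25; python3 go.py 0.4446 0.032 0.130 -0.019
```

```text
clock: 11.3
tcp_pos: [0.4454, 0.032, 0.0745]
orientation: [-3.141, -0.001, -0.026]
contact_force: [-0.8, 0.7, 5.1]
grip_width: 0.693
gripper_force: 28.1
clk 11.3 tcp [0.4454 0.032  0.0745] [-3.141e+00 -1.000e-03 -2.600e-02] q7 -1.26 F [-0.8  0.7  5.1] w 0.693
tx -0.07 ty -0.00 tz -5.55 turn -0.007
```

```bash
python3 -m crank '{"steps":[{"tx":0,"ty":0,"tz":-2,"turn":-0.007,"hand":0.55},{"tx":0,"ty":0,"tz":-3.5,"turn":-0.007,"hand":0.55},{"tx":0,"ty":3.7,"tz":-3.5,"turn":-0.007,"hand":0.55},{"tx":5.1,"ty":3.7,"tz":-3.5,"turn":-0.007,"hand":0.55},{"tx":5.1,"ty":3.7,"tz":-3.5,"turn":-0.007,"hand":0.55},{"tx":5.1,"ty":3.7,"tz":-3.5,"turn":-0.007,"hand":0.55},{"tx":5.1,"ty":3.7,"tz":-3.5,"turn":-0.007,"hand":0.55}]}'; python3 go.py 0.497 -0.005 0.087 -0.019
python3 - <<'E'
from h import *
t=read_camera('side');a,b=proj('side',(.5,-.005,.05)).astype(int)
cv2.imwrite('pics/held.png',cv2.resize(t[b-30:b+30,a-35:a+35],None,fx=8,fy=8,interpolation=cv2.INTER_CUBIC))
E
```

```text
clock: 12.0
tcp_pos: [0.494, -0.0062, 0.1085]
orientation: [-3.141, 0.002, -0.019]
contact_force: [-0.9, 0.5, -1.5]
grip_width: 0.692
gripper_force: 27.9
clk 12.0 tcp [ 0.494  -0.0062  0.1085] [-3.141e+00  2.000e-03 -1.900e-02] q7 -1.2 F [-0.9  0.5 -1.5] w 0.692
tx 0.30 ty -0.13 tz 2.15 turn 0.000
```

View pics/held.png

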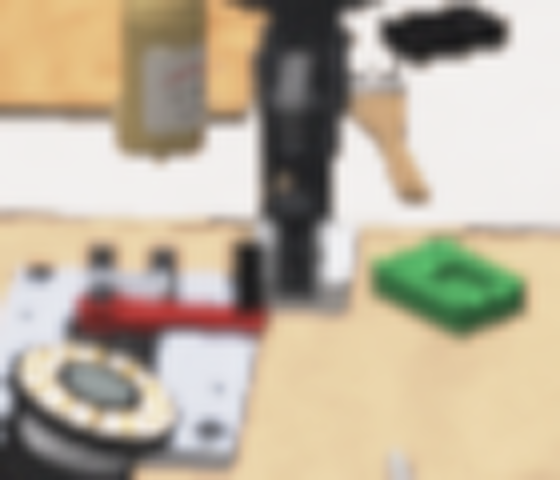

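The part is gripped across its ends and level (crop 310,270). Lowering it onto the plate's front edge.

```bash
python3 -m crank '{"steps":[{"tx":0.2,"ty":0,"tz":1,"turn":0,"hand":0.55},{"tx":0.2,"ty":0,"tz":1.6,"turn":0,"hand":0.55},{"tx":0.2,"ty":0,"tz":2.0,"turn":0,"hand":0.55},{"tx":0.2,"ty":0,"tz":2.2,"turn":0,"hand":0.55},{"tx":0.2,"ty":0,"tz":2.4,"turn":0,"hand":0.55},{"tx":0.2,"ty":0,"tz":2.4,"turn":0,"hand":0.55}]}'; python3 go.py 0.4965 -0.005 0.0815 -0.019
```

```text
clock: 12.65
tcp_pos: [0.496, -0.0064, 0.0858]
orientation: [-3.14, 0.002, -0.019]
contact_force: [-5.3, 1.2, 10.6]
grip_width: 0.697
gripper_force: 29.3
clk 12.65 tcp [ 0.496  -0.0064  0.0858] [-3.14e+00  2.00e-03 -1.90e-02] q7 -1.17 F [-5.3  1.2 10.6] w 0.697
tx 0.05 ty -0.14 tz 0.43 turn -0.000
```

```bash
python3 -m crank '{"steps":[{"tx":0,"ty":0,"tz":0.1,"turn":0,"hand":0.55},{"tx":0,"ty":0,"tz":0.2,"turn":0,"hand":0.55},{"tx":0,"ty":0,"tz":0.2,"turn":0,"hand":0.55}]}' | egrep 'tcp|contact'; python3 -m crank '{"steps":[{"tx":0,"ty":0,"tz":0.1,"turn":0,"hand":0.55},{"tx":0,"ty":0,"tz":0.2,"turn":0,"hand":0.55},{"tx":0,"ty":0,"tz":0.2,"turn":0,"hand":0.55}]}'| egrep 'tcp|contact|width'
```

```text
tcp_pos: [0.4959, -0.0065, 0.0845]
contact_force: [-7.9, 1.7, 16.1]
tcp_pos: [0.4958, -0.0065, 0.0827]
contact_force: [-9.0, 0.5, 17.8]
grip_width: 0.694
```

```bash
python3 -m crank '{"steps":[{"tx":0,"ty":0,"tz":0.1,"turn":0,"hand":0.55},{"tx":0,"ty":0,"tz":0.2,"turn":0,"hand":0.55},{"tx":0,"ty":0,"tz":0.2,"turn":0,"hand":0.55}]}'| egrep 'tcp|contact|width'
python3 - <<'E'
from h import *
t=read_camera('side');a,b=proj('side',(.5,-.005,.03)).astype(int)
cv2.imwrite('pics/press.png',cv2.resize(t[b-25:b+25,a-33:a+33],None,fx=12,fy=12,interpolation=cv2.INTER_CUBIC))
E
```

```text
tcp_pos: [0.4957, -0.0065, 0.0808]
contact_force: [-8.4, 1.5, 19.0]
grip_width: 0.692
```

View pics/press.png

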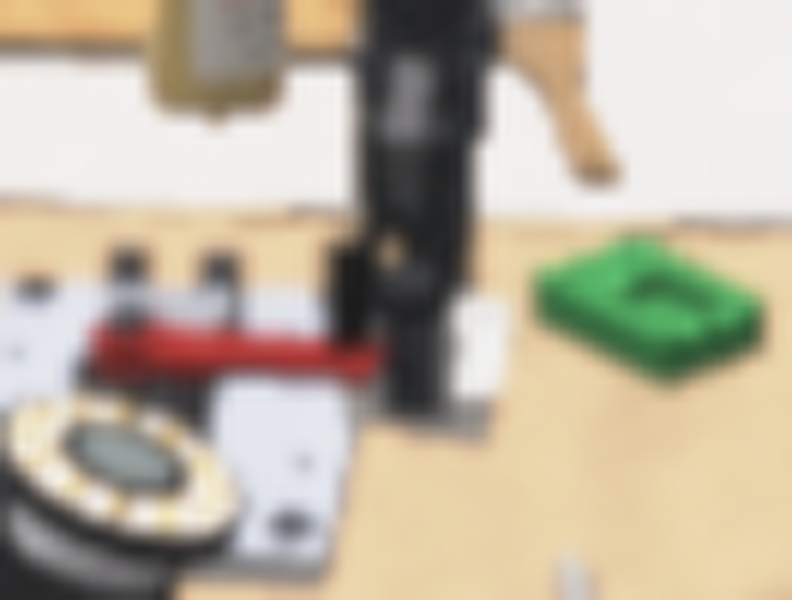

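The near end's lower edge slopes from (370,418) to (488,438), so the part is pivoting as intended, at about 0.15–0.2 rad so far. Pressing further.

```bash
for i in 1; do python3 -m crank '{"steps":[{"tx":0,"ty":0,"tz":0.1,"turn":0,"hand":0.55},{"tx":0,"ty":0,"tz":0.2,"turn":0,"hand":0.55},{"tx":0,"ty":0,"tz":0.2,"turn":0,"hand":0.55}]}'| egrep 'tcp|contact|width'; done;  python3 -m crank '{"steps":[{"tx":0,"ty":0,"tz":0.1,"turn":0,"hand":0.55},{"tx":0,"ty":0,"tz":0.15,"turn":0,"hand":0.55},{"tx":0,"ty":0,"tz":0.15,"turn":0,"hand":0.55}]}'| egrep 'tcp|contact|width'
```

```text
tcp_pos: [0.4957, -0.0064, 0.0788]
contact_force: [-9.9, 1.3, 20.5]
grip_width: 0.694
tcp_pos: [0.4956, -0.0065, 0.0775]
contact_force: [-8.5, 1.8, 20.2]
grip_width: 0.694
```

```bash
python3 -m crank '{"steps":[{"tx":0,"ty":0,"tz":-2,"turn":0,"hand":0.55},{"tx":0,"ty":0,"tz":-5,"turn":0,"hand":0.55},{"tx":-4.5,"ty":0,"tz":-5.5,"turn":0,"hand":0.55},{"tx":-4.5,"ty":-5,"tz":-5.5,"turn":0,"hand":0.55},{"tx":-4.5,"ty":-9,"tz":-5.5,"turn":0,"hand":0.55},{"tx":-4.5,"ty":-9,"tz":-5.5,"turn":0,"hand":0.55},{"tx":-4.5,"ty":-9,"tz":-5.5,"turn":0,"hand":0.55}]}' 35
cat > tilt.py <<'E'
from h import *
s=bot.sense(); p=s['tcp_pos']; M=R.from_euler('xyz',s['orientation']).as_matrix()
t=np.mean([read_camera('side') for _ in range(3)],0).astype(np.uint8); cv2.imwrite('pics/tilt.png',t)
c=proj('side',p+M@[0,-.03,.07]); a,b=c.round().astype(int); print('expect end centre',c.round(1),p.round(4))
hsv=cv2.cvtColor(t,cv2.COLOR_BGR2HSV)
for v in range(b-16,b+14):
    print(v,' '.join('%3d/%-3d'%(hsv[v,u,2],hsv[v,u,1]) for u in range(a-14,a+15)))
E
python3 tilt.py
```

```text
clock: 14.9
tcp_pos: [0.4536, 0.0855, 0.1304]
orientation: [3.142, -0.0, -0.016]
contact_force: [0.5, -0.7, -1.3]
grip_width: 0.694
gripper_force: 40.5
expect end centre [264.8 225.4] [0.4536 0.0855 0.1304]
209 213/66  216/65  215/63  217/62  215/63  216/59  220/53  222/51  223/49  201/51  123/48   54/19   40/13   39/7    40/13   39/13   38/13   42/6   102/30  180/40  216/45  220/44  221/46  217/48  197/44  187/37  191/35  191/32  195/29 
210 230/70  232/70  231/70  230/70  230/72  229/71  229/71  229/70  226/71  200/76  121/72   56/27   48/16   49/10   48/11   47/11   42/12   41/6    79/42  134/53  161/59  174/63  177/63  189/72  200/74  207/75  211/75  203/74  200/71 
211 233/71  235/68  234/69  234/70  233/70  233/71  233/70  233/70  230/71  203/75  123/70   58/18   59/17   63/16   63/16   59/13   51/15   44/17   84/73  140/86  162/90  181/93  182/88  179/71  206/73  220/74  227/74  227/74  226/74 
212 229/72  234/70  234/70  233/70  232/70  232/70  233/71  234/70  230/70  198/71  117/61   59/13   63/16   66/19   66/15   63/16   55/23   46/17   86/80  141/103 165/117 177/122 177/1
[... 5485 characters left out ...]
3/70  232/70  232/71  232/71  233/71  233/70  233/71  232/70  232/71  231/72  231/72  232/70  234/70  234/69  233/66  232/60  232/66  232/71  232/73  231/72  232/73  231/72  232/71  233/70  234/69  235/68  236/68  235/68  236/68 
237 234/70  233/70  233/71  232/70  232/71  233/71  233/70  232/70  231/72  231/72  231/72  233/71  234/70  233/68  227/56  225/39  227/54  229/69  230/72  231/73  231/73  231/72  232/71  233/70  234/70  235/69  236/68  236/68  236/67 
238 233/69  233/71  232/70  231/72  231/72  232/71  233/71  233/71  232/71  232/71  232/71  232/71  233/70  230/68  218/48  214/18  216/34  221/63  229/72  231/72  231/72  231/73  232/70  233/71  233/70  234/70  235/67  236/68  237/68
```

```bash
python3 - <<'E'
from h import *
p=np.array([.4536,.1155,.056])
for yaw in(-.016,):
  for th in(0,.2,.25,.3,.35,.4):
    d=np.array([np.cos(th)*np.cos(yaw),np.cos(th)*np.sin(yaw),np.sin(th)])*.015
    q=proj('side',p+d)-proj('side',p-d); print(th,q, q[1]/q[0])
# visible part end extents: left col 259-0.6, right col 270.6
for u,v in((258.3,224),(271.3,227.2)): 
    o,dd=ray('side',u,v); print(o+dd*((.1155-o[1])/dd[1]))
E
```

```text
0 [-9.94352593 -0.41799877] 0.04203727823274809
0.2 [-9.71652758 -2.17951184] 0.22430974617557176
0.25 [-9.59855658 -2.60900201] 0.27181191160083995
0.3 [-9.45659529 -3.03197147] 0.3206197764731091
0.35 [-9.29099848 -3.44736314] 0.37104334410435585
0.4 [-9.10217993 -3.8541389 ] 0.4234303138473662
[0.47384957 0.1155     0.0643654 ]
[0.43457314 0.1155     0.05513265]
```

Tilt is about 0.28 rad (geometry limit on the plate edge 0.29), and the underside is 71 mm below the TCP. That is within tolerance. Raise, then go to the camera.

```bash
python3 -m crank '{"steps":[{"tx":0,"ty":0,"tz":-5,"turn":0,"hand":0.55},{"tx":0,"ty":0,"tz":-10,"turn":0,"hand":0.55},{"tx":0,"ty":0,"tz":-15.4,"turn":0,"hand":0.55},{"tx":1.5,"ty":-4,"tz":-15.4,"turn":-0.1,"hand":0.55},{"tx":3,"ty":-9,"tz":-15.4,"turn":-0.1,"hand":0.55},{"tx":4.5,"ty":-13,"tz":-15.4,"turn":-0.1,"hand":0.55},{"tx":5.2,"ty":-16,"tz":-15.4,"turn":-0.1,"hand":0.55},{"tx":5.2,"ty":-17.1,"tz":-15.4,"turn":-0.1,"hand":0.55},{"tx":5.2,"ty":-17.1,"tz":-15.4,"turn":-0.1,"hand":0.55},{"tx":5.2,"ty":-17.1,"tz":-15.4,"turn":-0.1,"hand":0.55}]}' 50; python3 go.py 0.509 0.256 0.2846 0.083
python3 tilt.py >tilt.txt; head -1 tilt.txt
python3 - <<'E'
import cv2
t=cv2.imread('pics/tilt.png'); from h import *
a,b=proj('side',(.51,.28,.2)).astype(int); print(a-25,b-25)
cv2.imwrite('pics/final.png',cv2.resize(t[b-25:b+25,a-30:a+30],None,fx=12,fy=12,interpolation=cv2.INTER_CUBIC))
E
```

```text
clock: 16.05
tcp_pos: [0.5092, 0.2514, 0.2843]
orientation: [3.14, 0.001, 0.077]
contact_force: [0.6, -1.0, -0.3]
grip_width: 0.685
gripper_force: 61.5
clk 16.05 tcp [0.5092 0.2514 0.2843] [3.14e+00 1.00e-03 7.70e-02] q7 -1.71 F [ 0.6 -1.  -0.3] w 0.685
tx 0.02 ty -0.46 tz -0.03 turn -0.006
expect end centre [241.7 199.1] [0.5092 0.2514 0.2843]
215 179
```

View pics/final.png

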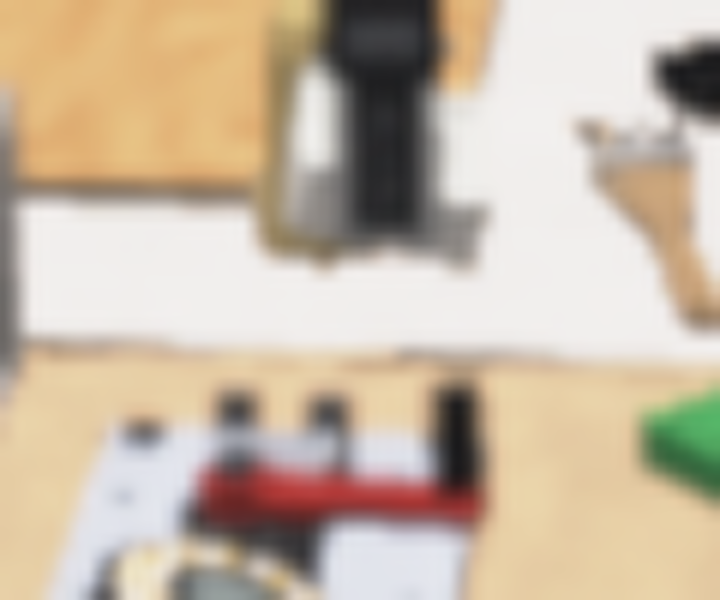

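The part is over the ring light. Its end face has image corners of about (297,170), (488,208), (475,265) and (281,226) in the crop, and the strap is open below. Converting these to a tilt and centre.

```bash
python3 - <<'E'
from h import *
g=lambda x,y:((x+.5)/12-.5+215,(y+.5)/12-.5+179)
n=np.array([-np.sin(.077),np.cos(.077),0]); c0=np.array([.5092,.2514,.2])+.03*n
P=[]
for q in((297,170),(488,208),(475,265),(281,226)):
    o,d=ray('side',*g(*q)); P.append(o+d*(n@(c0-o))/(n@d))
P=np.array(P); print(P.round(4))
T=lambda a,b:np.arctan2(b[2]-a[2],np.linalg.norm((b-a)[:2]))
print('top',T(P[1],P[0]),'bot',T(P[2],P[3]),'side lean',np.pi/2-T(P[2],P[1]),np.pi/2-T(P[3],P[0]),np.linalg.norm(P[0]-P[1]),np.linalg.norm(P[2]-P[3]),np.linalg.norm(P[1]-P[2]))
u=(P[2]+P[3])/2-.03*n; print('underside centre',u)
th,ps=.35,.083
z=np.array([-np.sin(th)*np.cos(ps),-np.sin(th)*np.sin(ps),np.cos(th)]);y=np.array([-np.sin(ps),np.cos(ps),0]);x=np.cross(y,z)
e=u-[.544,.2585,.12]; print('in lens frame',x@e,y@e,z@e)
E
```

```text
[[0.5125 0.2817 0.2316]
 [0.4731 0.2787 0.2231]
 [0.4757 0.2789 0.2103]
 [0.516  0.282  0.2191]]
top 0.21108743852630954 bot 0.21440428836364722 side lean 0.2028545561666879 0.2684639059717422 0.04043158469292727 0.04128621172650408 0.01313021202609587
underside centre [0.49815711 0.25054801 0.21467007]
in lens frame -0.011072442969193918 -0.004124019448233095 0.10482185303660482
```

I had the crop's column origin wrong: it is 210, not 215. Redoing the calculation.

```bash
cat > q.py <<'E'
from h import *
g=lambda x,y:((x+.5)/12-.5+210,(y+.5)/12-.5+179)
n=np.array([-np.sin(.077),np.cos(.077),0]); c0=np.array([.5092,.2514,.2])+.03*n
P=[]
for q in((297,170),(488,208),(475,265),(281,226)):
    o,d=ray('side',*g(*q)); P.append(o+d*(n@(c0-o))/(n@d))
P=np.array(P); print(P.round(4))
T=lambda a,b:np.arctan2(b[2]-a[2],np.linalg.norm((b-a)[:2]))
print('top',T(P[1],P[0]),'bot',T(P[2],P[3]),'side lean',np.pi/2-T(P[2],P[1]),np.pi/2-T(P[3],P[0]))
u=(P[2]+P[3])/2-.03*n; print('underside centre',u)
th,ps=.35,.083
z=np.array([-np.sin(th)*np.cos(ps),-np.sin(th)*np.sin(ps),np.cos(th)]);y=np.array([-np.sin(ps),np.cos(ps),0]);x=np.cross(y,z)
e=u-[.544,.2585,.12]; print('in lens frame',x@e,y@e,z@e)
E
python3 q.py; python3 - <<'E'
import cv2,numpy as np
t=cv2.imread('pics/tilt.png'); h=cv2.cvtColor(t,cv2.COLOR_BGR2GRAY)
for v in range(190,204): print(v,' '.join('%3d'%x for x in h[v,230:254]))
E
```

```text
[[0.5249 0.2827 0.2316]
 [0.4855 0.2797 0.2231]
 [0.4882 0.2799 0.2103]
 [0.5284 0.283  0.2191]]
top 0.21131941765605317 bot 0.21464307365298757 side lean 0.20746332730160066 0.27292089395222163
underside centre [0.51060578 0.25150846 0.21466185]
in lens frame 0.0006532228859042113 -0.004198933015453235 0.10053289541435234
190 188 180 149 146 194 231 233 199 131  74  45  41  40  39  61 107 162 218 234 238 238 239 240 240
191 196 187 153 147 193 227 230 199 133  76  46  40  40  38  61 107 159 216 234 238 238 239 239 239
192 195 185 151 149 186 211 214 182 126  74  45  40  42  39  61 107 162 218 235 238 238 239 239 239
193 180 170 146 153 179 178 164 141 110  72  45  40  42  40  61 107 164 221 236 238 238 239 239 239
194 147 155 144 153 175 163 143 127 106  72  46  42  46  42  61 109 167 222 235 236 236 238 239 239
195 144 152 144 153 170 155 140 128 106  71  45  43  44  41  61 105 152 204 223 224 227 236 239 239
196 192 162 143 154 164 149 138 128 106  71  46  42  42  41  61 100 127 154 166 167 190 231 238 239
197 226 179 142 146 151 141 136 127 106  78  58  52  52  52  68  99 119 134 138 146 188 230 238 239
198 231 185 140 132 133 131 130 121 107  92  83  83  87  85  89 105 122 134 138 160 213 235 238 239
199 234 205 156 136 130 127 118 110 114 114 115 129 144 134 126 128 135 138 139 169 225 237 239 239
200 238 229 204 182 175 167 140 135 162 172 175 192 208 198 188 184 178 159 151 179 229 238 239 239
201 239 238 234 231 230 226 202 198 223 230 231 233 234 233 232 232 227 206 195 209 233 238 239 239
202 239 239 238 239 239 238 234 234 238 238 239 239 239 239 239 238 237 234 232 233 237 239 239 239
203 239 239 239 239 239 239 239 239 238 239 239 239 239 239 238 238 238 238 238 238 238 239 239 239
```

Position is good, but the tilt is only about 0.21–0.26, too close to the limit. I'll go back and press again, slightly further over the plate edge.

```bash
python3 go.py 0.475 -0.005 0.284 -0.019
```

```text
clk 16.2 tcp [0.5092 0.2517 0.2848] [ 3.141 -0.     0.077] q7 -1.71 F [ 0.5  0.2 -0.3] w 0.688
tx -5.38 ty 25.33 tz 0.09 turn 0.096
```

```bash
python3 -m crank '{"steps":[{"tx":-1,"ty":5,"tz":0,"turn":0.09,"hand":0.55},{"tx":-2,"ty":10,"tz":0,"turn":0.09,"hand":0.55},{"tx":-3.2,"ty":15,"tz":0,"turn":0.09,"hand":0.55},{"tx":-4.2,"ty":20,"tz":0,"turn":0.09,"hand":0.55},{"tx":-5.4,"ty":25.3,"tz":0,"turn":0.09,"hand":0.55},{"tx":-5.4,"ty":25.3,"tz":4,"turn":0.09,"hand":0.55},{"tx":-5.4,"ty":25.3,"tz":8,"turn":0.09,"hand":0.55},{"tx":-5.4,"ty":25.3,"tz":12,"turn":0.09,"hand":0.55},{"tx":-5.4,"ty":25.3,"tz":16,"turn":0.09,"hand":0.55},{"tx":-5.4,"ty":25.3,"tz":16,"turn":0.09,"hand":0.55}]}' 25; python3 -m crank '{"steps":[{"tx":0,"ty":0,"tz":0,"turn":0,"hand":0.55},{"tx":0,"ty":0,"tz":0,"turn":0,"hand":0.55}]}'>/dev/null; python3 go.py 0.499 -0.005 0.085 -0.019
python3 - <<'E'
from h import *
t=read_camera('top');h=cv2.cvtColor(t,cv2.COLOR_BGR2HSV)
E
```

```text
clock: 17.2
tcp_pos: [0.4707, -0.0028, 0.1205]
orientation: [3.141, 0.011, -0.012]
contact_force: [-1.1, -0.2, -1.3]
grip_width: 0.685
gripper_force: 61.4
clk 17.4 tcp [ 0.4772 -0.0029  0.1268] [-3.141 -0.005 -0.01 ] q7 -1.21 F [ 0.6 -0.9 -0.8] w 0.685
tx 2.16 ty 0.19 tz 4.19 turn 0.009
```

```bash
python3 -m crank '{"steps":[{"tx":1.2,"ty":0.2,"tz":1,"turn":0.009,"hand":0.55},{"tx":2.1,"ty":0.2,"tz":2,"turn":0.009,"hand":0.55},{"tx":2.1,"ty":0.2,"tz":2.8,"turn":0.009,"hand":0.55},{"tx":2.1,"ty":0.2,"tz":2.8,"turn":0.009,"hand":0.55}]}' 25; python3 go.py 0.499 -0.005 0.085 -0.019
```

```text
clock: 17.85
tcp_pos: [0.4962, -0.0042, 0.0966]
orientation: [-3.141, 0.0, -0.018]
contact_force: [-0.7, -0.6, -2.2]
grip_width: 0.688
gripper_force: 61.5
clk 17.85 tcp [ 0.4962 -0.0042  0.0966] [-3.141  0.    -0.018] q7 -1.17 F [-0.7 -0.6 -2.2] w 0.688
tx 0.28 ty 0.08 tz 1.16 turn 0.001
```

Grip force does not come down while holding. So I'll rest the part on the plate edge, open slightly so it settles between the plate corner and the bench, and regrip it there.

```bash
python3 -m crank '{"steps":[{"tx":0.28,"ty":0,"tz":0.8,"turn":0,"hand":0.55},{"tx":0.28,"ty":0,"tz":1.4,"turn":0,"hand":0.55},{"tx":0.28,"ty":0,"tz":1.7,"turn":0,"hand":0.55},{"tx":0.28,"ty":0,"tz":1.8,"turn":0,"hand":0.55},{"tx":0.28,"ty":0,"tz":1.8,"turn":0,"hand":0.55}]}' 25; python3 go.py 0.499 -0.005 0.078 -0.019
```

```text
clock: 18.35
tcp_pos: [0.4989, -0.0044, 0.079]
orientation: [-3.14, 0.001, -0.018]
contact_force: [-2.4, 1.0, 6.2]
grip_width: 0.687
gripper_force: 62.4
clk 18.35 tcp [ 0.4989 -0.0044  0.079 ] [-3.14e+00  1.00e-03 -1.80e-02] q7 -1.14 F [-2.4  1.   6.2] w 0.687
tx 0.01 ty 0.06 tz 0.10 turn 0.001
```

Contact as predicted. Open slightly and reclose.

```bash
python3 -m crank '{"steps":[{"tx":0,"ty":0,"tz":0,"turn":0,"hand":0.74},{"tx":0,"ty":0,"tz":0,"turn":0,"hand":0.74},{"tx":0,"ty":0,"tz":0,"turn":0,"hand":0.74},{"tx":0,"ty":0,"tz":0,"turn":0,"hand":0.74}]}' 25;  python3 -m crank '{"steps":[{"tx":0,"ty":0,"tz":0,"turn":0,"hand":0.55},{"tx":0,"ty":0,"tz":0,"turn":0,"hand":0.55},{"tx":0,"ty":0,"tz":0,"turn":0,"hand":0.55},{"tx":0,"ty":0,"tz":0,"turn":0,"hand":0.55}]}' 40; python3 go.py 0.499 -0.005 0.078 -0.019
```

```text
clock: 18.75
tcp_pos: [0.4993, -0.0045, 0.0783]
orientation: [3.141, -0.0, -0.018]
contact_force: [1.7, 0.4, -0.3]
grip_width: 0.74
gripper_force: 0.0
clock: 19.15
tcp_pos: [0.4993, -0.0046, 0.0786]
orientation: [3.142, -0.0, -0.018]
contact_force: [-2.0, -0.5, 4.6]
grip_width: 0.689
gripper_force: 42.5
clk 19.15 tcp [ 0.4993 -0.0046  0.0786] [ 3.142 -0.    -0.018] q7 -1.14 F [-2.  -0.5  4.6] w 0.689
tx -0.03 ty 0.04 tz 0.06 turn 0.001
```

```bash
python3 -m crank '{"steps":[{"tx":0,"ty":0,"tz":-2,"turn":0,"hand":0.55},{"tx":0,"ty":0,"tz":-5,"turn":0,"hand":0.55},{"tx":-4.5,"ty":0,"tz":-5.2,"turn":0,"hand":0.55},{"tx":-4.5,"ty":-5,"tz":-5.2,"turn":0,"hand":0.55},{"tx":-4.5,"ty":-9,"tz":-5.2,"turn":0,"hand":0.55},{"tx":-4.5,"ty":-9,"tz":-5.2,"turn":0,"hand":0.55},{"tx":-4.5,"ty":-9,"tz":-5.2,"turn":0,"hand":0.55},{"tx":-4.5,"ty":-9,"tz":-5.2,"turn":0,"hand":0.55}]}'|egrep 'grip|clock'
sed -i "s/^for v.*/G=cv2.cvtColor(t,cv2.COLOR_BGR2GRAY)\nprint(a-14)\nfor v in range(b-14,b+6):/; s/^    print(v.*/    print(v,' '.join('%3d'%G[v,u] for u in range(a-12,a+12)),'|',' '.join('%2d'%hsv[v,u,1] for u in range(a-12,a+12)))/; s/a-14)/a-12)/" tilt.py; python3 tilt.py
```

```text
clock: 19.95
grip_width: 0.691
gripper_force: 44.3
expect end centre [264.1 225.4] [0.4558 0.0853 0.1302]
252
211 215 214 214 212 212 212 211 193 120  59  58  59  59  59  52  42  56 103 145 146 155 161 170 192 | 69 69 70 70 70 70 70 78 75 36  9 12 16 16 14 17 43 74 84 91 94 88 73 73
212 214 214 213 212 211 212 209 184 112  57  59  62  63  63  55  46  62 101 134 137 142 144 153 171 | 69 69 71 70 70 70 72 77 72 21 16 19 19 15 13 16 64 107 124 128 127 114 96 85
213 214 214 213 211 210 211 206 174 106  55  52  55  55  53  49  46  72 119 145 137 127 122 125 138 | 70 70 70 71 72 70 73 74 65 18 14 18 18 14 15 16 55 89 114 126 130 129 125 108
214 215 215 212 210 208 208 204 181 124  70  45  42  41  41  41  55 105 164 174 140 109  95  96 107 | 68 69 71 72 73 72 70 62 42 18  6 17 12 18 12  5 24 42 70 89 97 114 130 129
215 215 214 212 210 208 207 206 199 172 113  58  37  34  33  47  84 149 208 201 169 146 118 101  99 | 69 69 71 72 73 71 64 43 21 11  4 13 21 15  5  6 13 15 25 29 33 74 122 129
216 213 213 211 209 208 207 207 212 214 152  77  43  39  38  60 111 175 220 217 214 208 165 131 119 | 71
[... 1814 characters left out ...]
5 75
227 211 210 209 209 210 210 211 212 211 209 208 207 203 192 178 168 159 150 156 185 201 205 206 207 | 72 72 73 73 72 72 71 70 71 71 71 70 70 71 63 54 45 35 48 72 74 74 73 73
228 211 209 210 211 212 213 213 213 213 212 213 214 214 211 207 200 189 174 178 196 203 205 207 209 | 71 73 72 71 71 71 70 70 71 70 70 70 70 70 70 71 71 63 69 75 73 73 72 72
229 212 210 210 211 212 212 213 213 213 213 214 215 215 215 214 210 204 200 200 205 207 208 210 212 | 71 73 72 71 71 71 71 70 70 70 70 69 69 68 70 72 73 73 74 74 72 72 71 71
230 213 212 211 211 211 210 210 211 212 213 214 215 215 215 214 211 207 206 207 208 209 211 213 214 | 70 71 70 71 71 72 71 71 70 71 70 69 68 69 70 71 73 73 73 73 73 71 70 70
```

```bash
python3 - <<'E'
from h import *
T=np.array([.4558,.0853,.1302]);P=[]
for u,v in((258.2,223.1),(270.6,227.7)):
    o,d=ray('side',u,v);P.append(o+d*((T[1]+.03-o[1])/d[1]))
P=np.array(P);print(P,np.arctan2(P[0,2]-P[1,2],P[0,0]-P[1,0]),np.linalg.norm(P[0]-P[1]));off=P.mean(0)-T;print('off',off)
E
python3 go.py 0.5085 0.2555 0.284 0.083
```

```text
[[0.47418606 0.1153     0.06726827]
 [0.43664918 0.1153     0.05326597]] 0.3570403986849526 0.040063471903522545
off [-0.00038238  0.03       -0.06993288]
clk 20.1 tcp [0.456  0.0849 0.1304] [ 3.141 -0.    -0.021] q7 -1.42 F [-0.2 -0.4 -1.9] w 0.689
tx 4.89 ty -17.16 tz -15.37 turn -0.104
```

Tilt is now about 0.35 rad. Go to the camera.

```bash
python3 -m crank '{"steps":[{"tx":0,"ty":0,"tz":-5,"turn":0,"hand":0.55},{"tx":0,"ty":0,"tz":-10,"turn":0,"hand":0.55},{"tx":0,"ty":0,"tz":-15.4,"turn":0,"hand":0.55},{"tx":1.5,"ty":-4,"tz":-15.4,"turn":-0.1,"hand":0.55},{"tx":3,"ty":-8,"tz":-15.4,"turn":-0.1,"hand":0.55},{"tx":4.2,"ty":-12,"tz":-15.4,"turn":-0.1,"hand":0.55},{"tx":5,"ty":-15,"tz":-15.4,"turn":-0.1,"hand":0.55},{"tx":5,"ty":-17.2,"tz":-15.4,"turn":-0.1,"hand":0.55},{"tx":5,"ty":-17.2,"tz":-15.4,"turn":-0.1,"hand":0.55},{"tx":5,"ty":-17.2,"tz":-15.4,"turn":-0.1,"hand":0.55}]}'; python3 -m crank '{"steps":[{"tx":0,"ty":-0.2,"tz":0,"turn":0,"hand":0.55},{"tx":0,"ty":-0.2,"tz":0,"turn":0,"hand":0.55},{"tx":0,"ty":-0.2,"tz":0,"turn":0,"hand":0.55}]}'>/dev/null; python3 go.py 0.51 0.256 0.284 0.083; python3 tilt.py
```

```text
clock: 21.1
tcp_pos: [0.5092, 0.2563, 0.2839]
orientation: [3.14, 0.001, 0.081]
contact_force: [-0.4, -0.6, -0.5]
grip_width: 0.692
gripper_force: 44.5
clk 21.4 tcp [0.509  0.2583 0.2847] [-3.141 -0.     0.08 ] q7 -1.69 F [-1.  -0.5 -1. ] w 0.688
tx 0.08 ty 0.24 tz 0.07 turn -0.003
expect end centre [241.5 200.1] [0.509  0.2583 0.2847]
229
186 193 191 182 147 126 129 153 166 130  81  47  34  32  32  35  45  70 121 182 193 193 221 236 239 | 112 115 118 114 106 88 45 18 10  3  0  7 15 15 14  6 28 89 110 106 76 19  7  4
187 192 191 182 149 128 141 186 214 179 117  63  35  33  32  37  60  94 133 179 188 194 229 239 240 | 114 115 116 113 104 71 30 13 11  6  4 14 15 15 13  4 16 68 105 103 62 12  5  5
188 190 188 180 149 133 149 196 219 189 127  69  40  40  41  42  66 106 150 190 196 207 233 240 240 | 116 118 119 113 100 61 28 13 16 10  0  6 12 12  6  4  9 42 71 70 39  9  5  4
189 187 184 177 147 138 159 194 219 189 128  70  43  47  46  44  68 116 173 214 218 225 236 240 240 | 118 122 123 115 90 54 28 15 17 10  0  6 16 11 11  4  9 19 22 19 14  7  5  4
190 190 188 180 149 146 178 208 223 191
[... 2060 characters left out ...]
5  4
202 239 239 239 239 239 239 238 234 234 237 238 238 234 232 227 206 190 179 158 157 196 231 238 239 |  4  4  5  5  5  5  5  8  8  6  4  5  6  7  8 16 14 14 17 17 16  7  4  5
203 239 239 239 239 239 239 239 239 239 239 239 239 239 239 238 234 231 226 205 203 226 237 239 239 |  4  4  5  5  5  4  5  5  5  5  5  5  5  5  5  6  7  8 16 15  8  5  5  4
204 239 239 239 239 239 239 239 239 239 239 239 238 238 238 238 238 238 238 234 234 237 239 239 239 |  4  4  4  5  5  4  4  5  5  5  5  4  4  4  4  4  4  5  6  6  5  5  4  4
205 239 239 239 239 239 239 239 239 239 238 238 238 238 238 238 238 239 239 239 239 239 239 239 239 |  4  4  4  4  4  4  4  5  5  4  4  4  5  4  4  4  5  4  4  5  5  4  4  4
```

Tilt held. I'll make a 2 mm correction, settle and hand in.

```bash
python3 -m crank '{"steps":[{"tx":0.1,"ty":0.2,"tz":0,"turn":0,"hand":0.55},{"tx":0.1,"ty":0.2,"tz":0,"turn":0,"hand":0.55},{"tx":0.1,"ty":0.2,"tz":0,"turn":0,"hand":0.55},{"tx":0.1,"ty":0.2,"tz":0,"turn":0,"hand":0.55},{"tx":0.1,"ty":0.2,"tz":0,"turn":0,"hand":0.55},{"tx":0.1,"ty":0.2,"tz":0,"turn":0,"hand":0.55}]}'; python3 go.py 0.51 0.256 0.284 0.083; python3 -c "
from cell import bot,workorder
print(abs(bot.sense()['dq']).max()); print(workorder.close_job())"
```

```text
clock: 22.15
tcp_pos: [0.51, 0.2576, 0.2844]
orientation: [-3.142, 0.0, 0.082]
contact_force: [-0.3, -0.2, -1.0]
grip_width: 0.688
gripper_force: 44.5
clk 22.15 tcp [0.51   0.2576 0.2844] [-3.142  0.     0.082] q7 -1.69 F [-0.3 -0.2 -1. ] w 0.688
tx -0.01 ty 0.16 tz 0.04 turn -0.001
0.0011334882555768583
the job is handed in; nothing more can be done
None
```

I handed the job in at 22.2 s: strap open and the part held still about 10 cm in front of the lens, tilted about 0.35 rad (measured from the side camera) by pivoting it in the grip on the nest plate's edge; the hand-in returned no verdict.

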